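# Find the loose lid among the paint jars

### The job

One of the three square paint jars in the wooden rack has a loose screw lid, though it looks like the others: find it by feel, turning lids clockwise in the rack. Screw that lid down until it is tight, without forcing it or the two lids that are tight already, then set that jar down gently and upright in the shallow wooden tray and let go. Leave the tight jars in the rack and everything else where it is.

Things in the scene. Friction and masses are not known exactly. Their poses are not given: they have to be found in the camera images.
- rack: Fixed beech rack, 85 x 285 mm, 30 mm high. Origin: centre of its underside, on the table; its y axis runs along the row. Three square pockets, 47 mm wide and 22 mm deep, at y = -95, 0 and +95 mm, each hold one jar, which has 1.5 mm of play all round (so a jar turns up to about 0.07 rad either way in its pocket before it is stopped).
- jar_1_lid (a point): Centre of the lid of a square paint jar (the number says nothing about place or tightness): jar 44 x 44 mm, 86.5 mm tall in all, 0.2 kg, with a round ribbed white screw lid 38 mm in diameter and 20 mm high at the top. The point is half-way up the lid on its axis, 76.5 mm above the jar's underside and fixed to the jar (it does not turn with the lid). z up, x and y square to the jar's sides. In the rack it is 84.5 mm above the table. The jar may be lifted by its lid.
- jar_2_lid (a point): Centre of the lid of a square paint jar (the number says nothing about place or tightness): jar 44 x 44 mm, 86.5 mm tall in all, 0.2 kg, with a round ribbed white screw lid 38 mm in diameter and 20 mm high at the top. The point is half-way up the lid on its axis, 76.5 mm above the jar's underside and fixed to the jar (it does not turn with the lid). z up, x and y square to the jar's sides. In the rack it is 84.5 mm above the table. The jar may be lifted by its lid.
- jar_3_lid (a point): Centre of the lid of a square paint jar (the number says nothing about place or tightness): jar 44 x 44 mm, 86.5 mm tall in all, 0.2 kg, with a round ribbed white screw lid 38 mm in diameter and 20 mm high at the top. The point is half-way up the lid on its axis, 76.5 mm above the jar's underside and fixed to the jar (it does not turn with the lid). z up, x and y square to the jar's sides. In the rack it is 84.5 mm above the table. The jar may be lifted by its lid.
- lid_1 (a joint): Angle (rad) of jar 1's lid on its thread, growing clockwise seen from above. All three start between -0.95 and -0.5 by chance, so the value does not tell which is loose. The loose lid turns with about 0.05 N m, until it comes against its stop at 0 and is tight. On a tight jar this angle never changes, whatever is done.
- over_1 (a joint): How far (rad) jar 1's lid has been forced beyond tight (positive, clockwise: the grey sealing ring under it turns along) or, if tight, wrenched backwards (negative); 0 at the start. It gives only above 0.5 N m about the lid's axis; a lid that withstands 0.2 to 0.3 N m is tight. Once the play is taken up the load rises fast, by about 0.1 N m for every 0.01 rad that a firm grip on the lid is turned.
- lid_2 (a joint): Angle (rad) of jar 2's lid on its thread, growing clockwise seen from above. All three start between -0.95 and -0.5 by chance, so the value does not tell which is loose. The loose lid turns with about 0.05 N m, until it comes against its stop at 0 and is tight. On a tight jar this angle never changes, whatever is done.
- over_2 (a joint): How far (rad) jar 2's lid has been forced beyond tight (positive, clockwise: the grey sealing ring under it turns along) or, if tight, wrenched backwards (negative); 0 at the start. It gives only above 0.5 N m about the lid's axis; a lid that withstands 0.2 to 0.3 N m is tight. Once the play is taken up the load rises fast, by about 0.1 N m for every 0.01 rad that a firm grip on the lid is turned.
- lid_3 (a joint): Angle (rad) of jar 3's lid on its thread, growing clockwise seen from above. All three start between -0.95 and -0.5 by chance, so the value does not tell which is loose. The loose lid turns with about 0.05 N m, until it comes against its stop at 0 and is tight. On a tight jar this angle never changes, whatever is done.
- over_3 (a joint): How far (rad) jar 3's lid has been forced beyond tight (positive, clockwise: the grey sealing ring under it turns along) or, if tight, wrenched backwards (negative); 0 at the start. It gives only above 0.5 N m about the lid's axis; a lid that withstands 0.2 to 0.3 N m is tight. Once the play is taken up the load rises fast, by about 0.1 N m for every 0.01 rad that a firm grip on the lid is turned.
- tray: Fixed shallow wooden tray, 160 x 160 mm outside, rim 14 mm high and 6 mm thick, inner floor 6 mm above the table. Origin: centre of its underside.
- brush: Flat paint brush, 195 mm long, lying behind the rack. Bystander, not to be moved. Origin: centre of its underside.
- wax_tin: Round flat tin, 63 mm in diameter, 26 mm high, in front of the rack. Bystander, not to be moved. Origin: centre of its underside.
- palette_knife: Palette knife, 200 mm long, lying in front of the tray. Bystander, not to be moved. Origin: centre of its underside.
- glue_pot: Round glue jar, 56 mm in diameter, 65 mm high, behind the tray. Bystander, not to be moved. Origin: centre of its underside.
- sponge: Sponge block, 75 x 50 x 28 mm, at the front left. Bystander, not to be moved. Origin: centre of its underside.
There are look-alikes about, which are no part of the job. Leave any green or pink look-alike of the part that bears jar_1_lid alone. Leave any pink look-alike of the part that bears jar_3_lid alone.

How it is judged:
By the outcome, as a careful person would: the job done as asked, in the order asked, and still so for the second after the job is handed in, with the robot touching nothing.
It also fails if it takes over 67 s, if anything falls off the work surface, if the arm or the gripper's body presses on something with over 40 N, if the wrist force passes 120 N, or if a joint passes its speed limit or range.

### The arm

A 6-joint arm with a two-finger parallel gripper is mounted at the origin on the work surface. World frame = base frame: x ahead of the robot, y to its left, z up, the work surface at z = 0. Lengths are in mm, angles in rad, forces in N, time in s.
With the tool pointing down it reaches from about 325 to 900 mm from the base axis. Payload 6.1 kg.
Tool frame: the origin (TCP) lies midway between the tips of the shut fingers; the grasp point (between the pads) lies 19 mm behind it; x points along the fingers, y is the direction in which the jaws open and shut, and the axes are right-handed (so a half turn about x gives the same grasp; the last joint's range is limited). The gripper opens to 85 mm and grips with 20 to 120 N. Pads are 22 mm wide; open, the fingers measure 114 mm over their backs; the gripper's body (76 mm by 85 mm) begins 54 mm behind the grasp point. The pads swing forward as they close: fully open they stand 13 mm farther back than shut.
Start: joints at [-1.248, 0.22, 1.526, -0, 1.395, -0.126], TCP at [271.17, -563.101, 231.3] pointing down, gripper open.
Joint ranges: [-2.98, 2.98], [-0.91, 2.08], [0.09, 2.57], [-1.24, 4.39], [0.2, 2.65], [-2.68, 2.68]. Speed limits (rad/s): [2.57, 2.57, 3.01, 3.14, 3.14, 3.14].

### API

Orientations are given as a 3x3 rotation matrix whose columns are the frame's x, y, z axes.
In Python, from plant import robot, imaging, ticket, spotter gives the robot as it stands.
- The arm moves only by the tool apply_moves, never from a script. Its argument "moves" is a list of rows, each an object of numbers: "tx", "ty", "tz": the shift along the tool's x, y, z in units of 25 mm (1.0 is 25 mm); "ax", "ay", "az": the turn, a rotation vector about the tool's x, y, z in units of 6 degrees (1.0 is 6 degrees). In form: [{"tx": .., "ty": .., "tz": .., "ax": .., "ay": .., "az": ..}, ...]. A call has 1 to 12 rows; each row shifts and turns the commanded pose from where the row before left it, along the tool's axes as they then stand; what a row does not reach is not made up. A row lasts 1/12 s, in which the tool goes at most 41.7 mm and 7.16 degrees, less where a joint would pass 70% of its speed; a pose out of reach is approached as far as the arm can. A call is refused whole if a number of a shift passes 1 or a number of a turn 1, either way. A call with a gripper value outside its range is refused whole. "hand" is the closure in counts, from 0 (fully open) to 255 (shut), set as the call begins (left out, the last holds). The fingers move at their own pace and stop on an object; "force" is the grip in N (left out, the last holds). Time passes only in rows, so rows that do not move let the fingers close. It gives the time, the measured TCP pose, the force and the opening at its end, in the units of the state.
- robot.get_state(): the state, without advancing time (a new reading comes with each control period).
- imaging.capture(name): name is "scene" or "top"; returns a dict with "frame" (384x512x3 uint8, blue, green, red), "range_z" (384x512 float32, mm along the optical axis (not along the pixel's ray), 0 where there is no reading), "intrinsics" (3x3 intrinsics, pixels), "k1" (the pictures are not rectified: a ray, as slopes to the right and down, at radius r is drawn at 1 + k1 r^2 times it, then the intrinsics apply), "view" (4x4, takes a point from world to camera coordinates). Camera axes: x right, y down, z forward; pixel columns grow to the right and rows downward; lengths in mm; the calibration is good to about 2 mm. A picture is of the moment at which its call begins.
- ticket.sign_off(): hands the job in, once; it reports no verdict.
Trained networks look in the newest picture that a camera, given by its name, has taken for a name from the list of things; names that differ only in an ending like _2 or _b are one class to them, and where a whole thing is asked for, a point or a joint stands for the part that bears it (a point fixed in the world has none). Each returns a list of dicts, best first, with "conf" (0 to 1); they miss things now and then, are a little off and sometimes report something else, mostly with a low value. They report only what shows in the picture. A call takes as long as a camera call. They do not tell look-alikes from the thing itself.
- spotter.look_for(camera, name): "uv" ([column, row] in pixels, amid what is visible of it).
The state is a dict: "time": time; "qpos": joint angles; "qd": joint speeds; "joint_torque": joint torques, N m; "ee_pos": TCP position; "eef_rot": TCP orientation; "contact_force": force on the tool from outside, world axes, zero at the start; "wrist_torque": the same for the moment, N m; "finger_gap": opening from 0.0 (shut) to 1.0 (fully open).
Only numpy, scipy, OpenCV 4.12 (cv2) and the standard library are available. Lean on these libraries where they do the work, as an engineer would, in place of code of your own. Each camera call takes 0.05 s, during which the arm holds its last target.

## Working session

There is one attempt and no reset: what is moved stays moved. The work goes in short steps, Python scripts to look and compute and a tool call to move; the robot and the scene stay as the last step left them, time stands still between calls to the robot, and variables do not carry over. Pictures are saved under pics/ and viewed, and the job is handed in when it is done.

Besides the shell and the picture viewer there is one more tool, called after "Request:" as name(argument=value, ...) on one line, values as JSON. apply_moves: Moves the arm, as the interface text tells. Its arguments: {"type":"object","properties":{"moves":{"type":"array"},"hand":{"type":"number"},"force":{"type":"number"}},"required":["moves"]}

```bash
ls; mkdir -p pics; cat > h.py <<'E'
from plant import robot, imaging, ticket, spotter
import numpy as np, cv2
def cap(n):
    d=imaging.capture(n); return d
def px2w(d,uv,z=None,depth=None):
    K=np.array(d["intrinsics"]);k1=d["k1"];V=np.array(d["view"])
    p=np.array([(uv[0]-K[0,2])/K[0,0],(uv[1]-K[1,2])/K[1,1]])
    r=np.linalg.norm(p);s=r
    for _ in range(30): s=r/(1+k1*s*s)
    q=p*(s/r if r>0 else 1)
    ray=np.array([q[0],q[1],1.]);R=V[:3,:3];t=V[:3,3]
    o=-R.T@t;dv=R.T@ray
    if z is not None: return o+dv*(z-o[2])/dv[2]
    if depth is None: depth=d["range_z"][int(round(uv[1])),int(round(uv[0]))]
    return o+dv*depth
def w2px(d,P):
    K=np.array(d["intrinsics"]);V=np.array(d["view"]);c=V[:3,:3]@np.array(P,float)+V[:3,3]
    q=c[:2]/c[2];q=q*(1+d["k1"]*(q@q));return np.array([K[0,0]*q[0]+K[0,2],K[1,1]*q[1]+K[1,2]])
def world_map(d):
    K=np.array(d["intrinsics"]);V=np.array(d["view"])
    v,u=np.mgrid[0:384,0:512].astype(float)
    px=(u-K[0,2])/K[0,0];py=(v-K[1,2])/K[1,1];r=np.hypot(px,py);s=r.copy()
    for _ in range(30): s=r/(1+d["k1"]*s*s)
    f=s/np.maximum(r,1e-9);z=d["range_z"]
    c=np.stack([px*f*z,py*f*z,z],-1)-V[:3,3]
    w=c@V[:3,:3]; w[z<=0]=np.nan; return w
E
python3 - <<'E'
from h import *
for n in("scene","top"):
    d=cap(n);cv2.imwrite(f"pics/{n}0.png",cv2.resize(d["frame"],(800,600),interpolation=cv2.INTER_CUBIC))
    for nm in("jar_1_lid","rack","tray"):
        for q in spotter.look_for(n,nm): print(n,nm,np.round(q["uv"]),round(q["conf"],2),np.round(px2w(d,q["uv"])))
s=robot.get_state();print({k:np.round(v,3).tolist() for k,v in s.items()})
E
```

```text
pics
scene jar_1_lid [322. 197.] 0.59 [570. 140.  62.]
scene jar_1_lid [381. 202.] 0.59 [632. 277.  60.]
scene jar_1_lid [364. 228.] 0.58 [714. 185.  59.]
scene rack [290. 209.] 0.82 [554.  58.  29.]
scene rack [324. 195.] 0.64 [569. 145.  67.]
scene rack [254. 183.] 0.24 [502. -23.  93.]
scene tray [145. 243.] 0.83 [ 554. -316.    5.]
top jar_1_lid [137. 182.] 0.9 [601. 278.  59.]
top jar_1_lid [172. 142.] 0.87 [677. 182.  90.]
top jar_1_lid [190. 193.] 0.84 [549. 152.  95.]
top rack [242. 206.] 0.86 [518.  41.  34.]
top tray [273. 204.] 0.62 [501. -30.  93.]
top tray [385. 180.] 0.56 [ 543. -316.    8.]
{'time': 0.4, 'qpos': [-1.248, 0.221, 1.527, 0.0, 1.395, -0.126], 'qd': [0.001, -0.0, -0.002, -0.0, -0.001, -0.0], 'joint_torque': [-0.0, -49.615, -38.91, -0.0, 0.004, -0.0], 'ee_pos': [271.123, -563.04, 231.153], 'eef_rot': [[-0.0, 0.434, -0.901], [0.0, -0.901, -0.434], [-1.0, -0.0, -0.0]], 'contact_force': [0.904, -0.216, -0.409], 'wrist_torque': [-0.036, -0.033, 0.01], 'finger_gap': 1.004}
```

View pics/scene0.png

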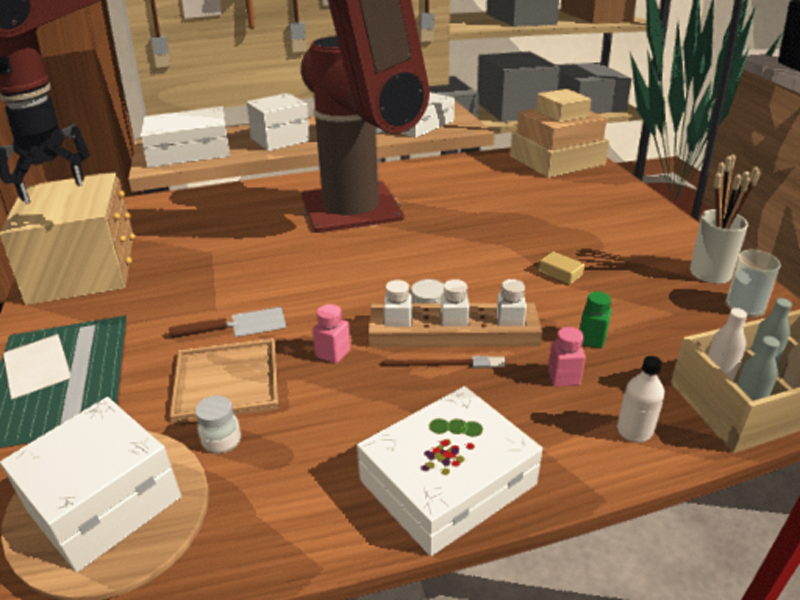

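View pics/top0.png

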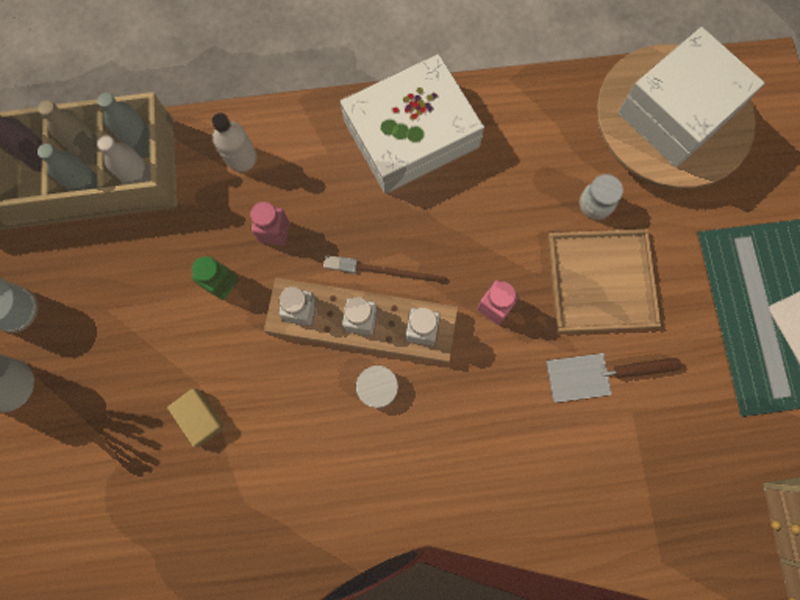

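The pictures show three white jars in the rack, with top-view lids at about (294,300), (359,312) and (424,322) in the enlarged image. The look-alikes outside the rack are pink at (268,215) and (498,300), and green at (206,270). The tray is at about (604,281). Next I measure lids, rack and tray.

```bash
python3 - <<'E'
from h import *
d=cap("top");w=world_map(d);f=d["frame"]
hsv=cv2.cvtColor(f,cv2.COLOR_BGR2HSV)
z=w[...,2]
m=((z>88)&(z<102)&(w[...,0]>350)&(w[...,0]<750)&(hsv[...,1]<90)&(abs(w[...,1])<260)).astype(np.uint8)
n,l,st,c=cv2.connectedComponentsWithStats(m)
for i in range(1,n):
    if st[i,4]>60:
        P=w[l==i]; lo,hi=np.nanpercentile(P,2,0),np.nanpercentile(P,98,0)
        print("lid",c[i].round(1),st[i,4],np.nanmedian(P,0).round(1),lo.round(),hi.round(),"plane94.5:",px2w(d,c[i],z=94.5).round(1))
# rack top
m=((z>26)&(z<34)&(w[...,0]>400)&(w[...,0]<640)&(w[...,1]>-130)&(w[...,1]<210)).astype(np.uint8)
n,l,st,c=cv2.connectedComponentsWithStats(m);i=1+np.argmax(st[1:,4])
P=w[l==i][:,:2].astype(np.float32);r=cv2.minAreaRect(P);print("rack",st[i,4],r,np.nanmedian(w[l==i],0))
# tray rim
m=((z>10)&(z<19)&(w[...,0]>400)&(w[...,0]<680)&(w[...,1]<-200)&(w[...,1]>-440)).astype(np.uint8)
n,l,st,c=cv2.connectedComponentsWithStats(m);i=1+np.argmax(st[1:,4])
P=w[l==i][:,:2].astype(np.float32);print("tray",st[i,4],cv2.minAreaRect(P))
cv2.imwrite("pics/crop0.png",cv2.resize(f[160:270,150:340],None,fx=4,fy=4,interpolation=cv2.INTER_CUBIC))
# other objects with height
for nm in("wax_tin","brush","glue_pot","palette_knife"):
    q=spotter.look_for("top",nm)[:1]
    for a in q: print(nm,np.round(a["uv"]),px2w(d,a["uv"]).round())
m=((z>60)&(hsv[...,1]>90)&(w[...,1]<-20)&(w[...,1]>-200)&(w[...,0]>420)&(w[...,0]<650)).astype(np.uint8)
P=w[m>0];print("pink",len(P),np.nanmedian(P,0),np.nanmax(P,0))
E
```

```text
lid [186.9 191.4] 225 [553.8 157.6  94.4] [537. 140.  90.] [571. 175.  98.] plane94.5: [553.9 157.2  94.5]
lid [228.5 198. ] 227 [527.2  66.6  94.5] [510.  50.  91.] [545.  83.  98.] plane94.5: [527.1  66.6  94.5]
lid [270.4 204.9] 232 [499.9 -23.6  94.7] [483. -41.  90.] [517.  -7.  98.] plane94.5: [499.9 -23.9  94.5]
rack 2798 ((527.8568725585938, 67.06822967529297), (285.57562255859375, 86.02581024169922), 73.45722961425781) [524.32298421  57.9676551   30.19179715]
tray 636 ((546.31396484375, -319.6268615722656), (160.49197387695312, 161.63153076171875), 85.2114028930664)
wax_tin [241. 247.] [423.  55.  24.]
brush [227. 174.] [608.  69.   4.]
glue_pot [383. 124.] [ 668. -319.   65.]
palette_knife [376. 238.] [ 406. -271.   -0.]
pink 284 [ 523.37716478 -141.09491752   86.01512766] [548.95708604 -50.56154826  90.75351772]
```

View pics/crop0.png

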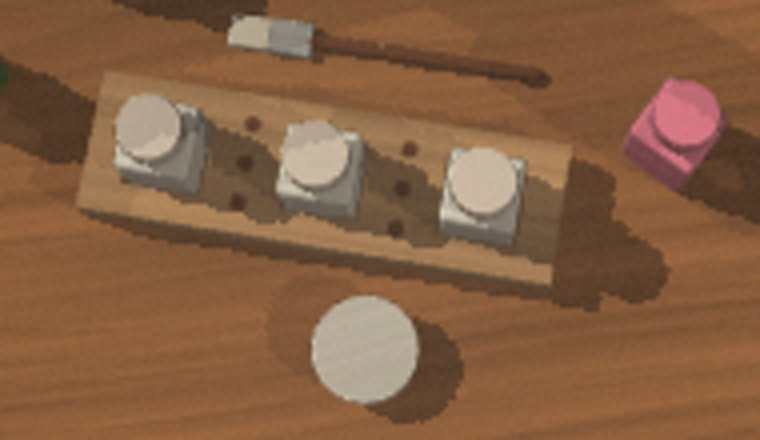

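Request:
apply_moves(moves=[{"ax": -1},{"ax": -1},{"ax": -1},{"ax": -1},{"ax": -1},{"ax": -1},{"ax": -1},{"ax": -0.95},{"tx": 0}], hand=0, force=25)

```text
$.moves[0]: bad value
```

Request:
apply_moves(moves=[{"ty": 0.1,"tz": -0.97},{"ty": 0.1,"tz": -0.97},{"ty": 0.1,"tz": -0.97},{"ty": 0.1,"tz": -0.97},{"ty": 0.1,"tz": -0.97},{"ty": 0.1,"tz": -0.97},{"ty": 0.1,"tz": -0.97},{"ty": 0.1,"tz": -0.97},{"ty": 0.1,"tz": -0.97},{"ty": 0.1,"tz": -0.97},{"ty": 0.1,"tz": -0.97},{"ty": 0.1,"tz": -0.97}])

```text
$.moves[0]: bad value
```

Request:
apply_moves(moves=[{"ty": 0.1,"tz": -0.97},{"ty": 0.1,"tz": -0.97},{"ty": 0.1,"tz": -0.97},{"ty": 0.1,"tz": -0.97},{"ty": 0.1,"tz": -0.97},{"ty": 0.1,"tz": -0.97},{"ty": 0.1,"tz": -0.97},{"ty": 0.1,"tz": -0.97},{"ty": 0.1,"tz": -0.97},{"ty": 0.1,"tz": -0.97},{"ty": 0.1,"tz": -0.97},{"ty": 0.1,"tz": -0.97}])

```text
$.moves[0]: bad value
```

```bash
cat >> h.py <<'E'
def goto(P,yaw=None):
    s=robot.get_state();R=np.array(s["eef_rot"]);p=np.array(s["ee_pos"])
    y=np.arctan2(R[1,1],R[0,1])
    print("t",round(s["time"],2),"pos",p.round(1),"yaw",y.round(3),"xaxis",R[:,0].round(3),"q",np.round(s["qpos"],2),"gap",round(s["finger_gap"],3))
    print("F",np.round(s["contact_force"],2),"M",np.round(s["wrist_torque"],3))
    print("units",(R.T@(np.array(P)-p)/25).round(2), None if yaw is None else "ax",None if yaw is None else round(-(yaw-y)/0.10472,2))
E
python3 -c "
from h import *
goto([499.9,-23.9,73])
for n in('scene','top'):
    d=cap(n);cv2.imwrite(f'pics/{n}1.png',d['frame'])"
```

```text
t 0.65 pos [ 271.2 -563.1  231.3] yaw -1.122 xaxis [ 0. -0. -1.] q [-1.25  0.22  1.53 -0.    1.39 -0.13] gap 1.001
F [-0.33 -0.73 -0.41] M [ 0.024  0.006 -0.059]
units [  6.33 -15.46 -17.6 ] None None
```

Request:
apply_moves(moves=[{"tx": 0,"ty": 0,"tz": 0,"ax": -1,"ay": 0,"az": 0},{"tx": 0,"ty": 0,"tz": 0,"ax": -1,"ay": 0,"az": 0},{"tx": 0,"ty": 0,"tz": 0,"ax": -1,"ay": 0,"az": 0},{"tx": 0,"ty": 0,"tz": 0,"ax": -1,"ay": 0,"az": 0},{"tx": 0,"ty": 0,"tz": 0,"ax": -1,"ay": 0,"az": 0},{"tx": 0,"ty": 0,"tz": 0,"ax": -1,"ay": 0,"az": 0},{"tx": 0,"ty": 0,"tz": 0,"ax": -1,"ay": 0,"az": 0},{"tx": 0,"ty": 0,"tz": 0,"ax": -0.95,"ay": 0,"az": 0}], hand=0, force=25)

```text
time: 1.42
ee_pos: [271.2, -563.1, 231.3]
eef_rot: [[-0.0, 0.96, -0.28], [-0.0, -0.28, -0.96], [-1.0, 0.0, 0.0]]
contact_force: [0.5, 0.1, -0.8]
finger_gap: 1.0
```

Request:
apply_moves(moves=[{"tx": 0,"ty": 0.1,"tz": -0.97,"ax": 0,"ay": 0,"az": 0},{"tx": 0,"ty": 0.1,"tz": -0.97,"ax": 0,"ay": 0,"az": 0},{"tx": 0,"ty": 0.1,"tz": -0.97,"ax": 0,"ay": 0,"az": 0},{"tx": 0,"ty": 0.1,"tz": -0.97,"ax": 0,"ay": 0,"az": 0},{"tx": 0,"ty": 0.1,"tz": -0.97,"ax": 0,"ay": 0,"az": 0},{"tx": 0,"ty": 0.1,"tz": -0.97,"ax": 0,"ay": 0,"az": 0},{"tx": 0,"ty": 0.1,"tz": -0.97,"ax": 0,"ay": 0,"az": 0},{"tx": 0,"ty": 0.1,"tz": -0.97,"ax": 0,"ay": 0,"az": 0},{"tx": 0,"ty": 0.1,"tz": -0.97,"ax": 0,"ay": 0,"az": 0},{"tx": 0,"ty": 0.1,"tz": -0.97,"ax": 0,"ay": 0,"az": 0},{"tx": 0,"ty": 0.1,"tz": -0.97,"ax": 0,"ay": 0,"az": 0},{"tx": 0,"ty": 0.1,"tz": -0.97,"ax": 0,"ay": 0,"az": 0}])

```text
time: 2.42
ee_pos: [383.3, -291.7, 231.5]
eef_rot: [[0.0, 0.958, -0.286], [-0.0, -0.286, -0.958], [-1.0, 0.0, 0.0]]
contact_force: [0.3, -0.8, 0.7]
finger_gap: 1.006
```

Request:
apply_moves(moves=[{"tx": 0,"ty": 0.1,"tz": -0.97,"ax": 0,"ay": 0,"az": 0},{"tx": 0,"ty": 0.1,"tz": -0.97,"ax": 0,"ay": 0,"az": 0},{"tx": 0,"ty": 0.1,"tz": -0.97,"ax": 0,"ay": 0,"az": 0},{"tx": 0,"ty": 0.1,"tz": -0.97,"ax": 0,"ay": 0,"az": 0},{"tx": 0,"ty": 0.1,"tz": -0.97,"ax": 0,"ay": 0,"az": 0},{"tx": 0,"ty": 0.1,"tz": -0.97,"ax": 0,"ay": 0,"az": 0},{"tx": 0,"ty": 0.1,"tz": -0.97,"ax": 0,"ay": 0,"az": 0},{"tx": 0,"ty": 0.1,"tz": -0.97,"ax": 0,"ay": 0,"az": 0},{"tx": 0,"ty": 0.1,"tz": -0.97,"ax": 0,"ay": 0,"az": 0},{"tx": 0,"ty": 0.1,"tz": -0.97,"ax": 0,"ay": 0,"az": 0},{"tx": 0,"ty": 0.1,"tz": -0.97,"ax": 0,"ay": 0,"az": 0},{"tx": 0,"ty": 0.1,"tz": -0.97,"ax": 0,"ay": 0,"az": 0}])

```text
time: 3.42
ee_pos: [495.2, -21.2, 231.5]
eef_rot: [[0.001, 0.958, -0.285], [-0.0, -0.285, -0.958], [-1.0, 0.001, -0.0]]
contact_force: [-0.2, -0.6, 0.1]
finger_gap: 0.997
```

```bash
python3 -c "
from h import *
goto([499.9,-23.9,73])
for n in('scene','top'):
    d=cap(n);cv2.imwrite(f'pics/{n}1.png',d['frame'])"
```

```text
t 3.42 pos [495.2 -21.2 231.5] yaw -0.289 xaxis [ 0.001 -0.    -1.   ] q [-0.2  -0.09  1.86 -0.    1.38  0.09] gap 0.997
F [-0.18 -0.61  0.1 ] M [-0.042 -0.068  0.01 ]
units [6.34 0.21 0.05] None None
```

Request:
apply_moves(moves=[{"tx": 0.9,"ty": 0.1,"tz": 0.02,"ax": 0,"ay": 0,"az": 0},{"tx": 0.9,"ty": 0.1,"tz": 0.02,"ax": 0,"ay": 0,"az": 0},{"tx": 0.9,"ty": 0,"tz": 0,"ax": 0,"ay": 0,"az": 0},{"tx": 0.9,"ty": 0,"tz": 0,"ax": 0,"ay": 0,"az": 0},{"tx": 0,"ty": 0,"tz": 0,"ax": 0,"ay": 0,"az": 0},{"tx": 0,"ty": 0,"tz": 0,"ax": 0,"ay": 0,"az": 0}])

```text
time: 4.02
ee_pos: [498.2, -25.1, 140.5]
eef_rot: [[-0.003, 0.958, -0.286], [0.0, -0.286, -0.958], [-1.0, -0.003, 0.0]]
contact_force: [0.4, 0.1, 0.4]
finger_gap: 0.997
```

```bash
python3 -c "
from h import *
goto([499.9,-23.9,73],-.29)
d=cap('top');cv2.imwrite('pics/t2.png',cv2.resize(d['frame'][140:300,150:400],None,fx=3,fy=3))
d=cap('scene');cv2.imwrite('pics/s2.png',cv2.resize(d['frame'][100:260,160:400],None,fx=3,fy=3))"
```

```text
t 4.02 pos [498.2 -25.1 140.5] yaw -0.29 xaxis [-0.003  0.    -1.   ] q [-0.21  0.01  1.94 -0.    1.2   0.08] gap 0.997
F [0.4  0.09 0.38] M [-0.004  0.079  0.02 ]
units [ 2.7   0.06 -0.07] ax 0.0
```

View pics/s2.png

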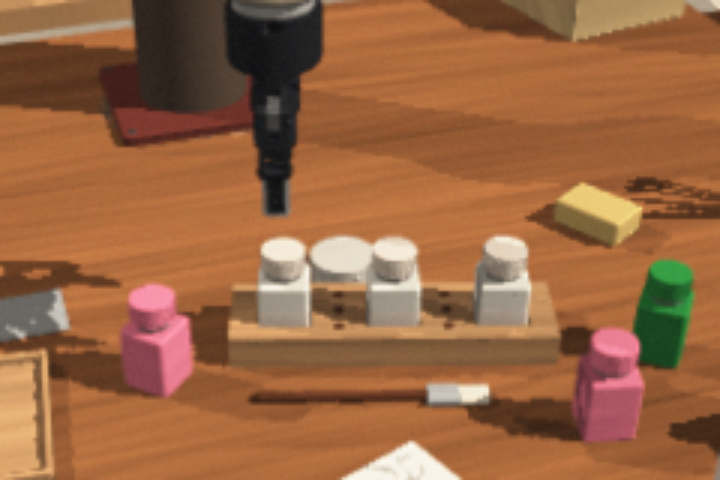

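The open gripper stands above jar C's lid at crop (283,260), slightly towards the robot. I descend and close.

Request:
apply_moves(moves=[{"tx": 0.9,"ty": 0.06,"tz": -0.06,"ax": 0,"ay": 0,"az": 0},{"tx": 0.9,"ty": 0,"tz": 0,"ax": 0,"ay": 0,"az": 0},{"tx": 0.6,"ty": 0,"tz": 0,"ax": 0,"ay": 0,"az": 0},{"tx": 0.3,"ty": 0,"tz": 0,"ax": 0,"ay": 0,"az": 0},{"tx": 0,"ty": 0,"tz": 0,"ax": 0,"ay": 0,"az": 0},{"tx": 0,"ty": 0,"tz": 0,"ax": 0,"ay": 0,"az": 0}])

```text
time: 4.62
ee_pos: [502.1, -24.1, 75.1]
eef_rot: [[0.002, 0.958, -0.285], [-0.0, -0.285, -0.958], [-1.0, 0.002, -0.0]]
contact_force: [0.7, 0.2, 0.4]
finger_gap: 0.997
```

```bash
python3 -c "
from h import *
goto([499.9,-23.9,73],-.29)
d=cap('scene');cv2.imwrite('pics/s3.png',cv2.resize(d['frame'][140:230,210:330],None,fx=6,fy=6))"
```

```text
t 4.62 pos [502.1 -24.1  75.1] yaw -0.29 xaxis [ 0.002 -0.    -1.   ] q [-0.2   0.1   1.97 -0.    1.06  0.08] gap 0.997
F [0.67 0.2  0.38] M [ 0.036 -0.054 -0.006]
units [ 0.08 -0.09  0.02] ax 0.0
```

View pics/s3.png

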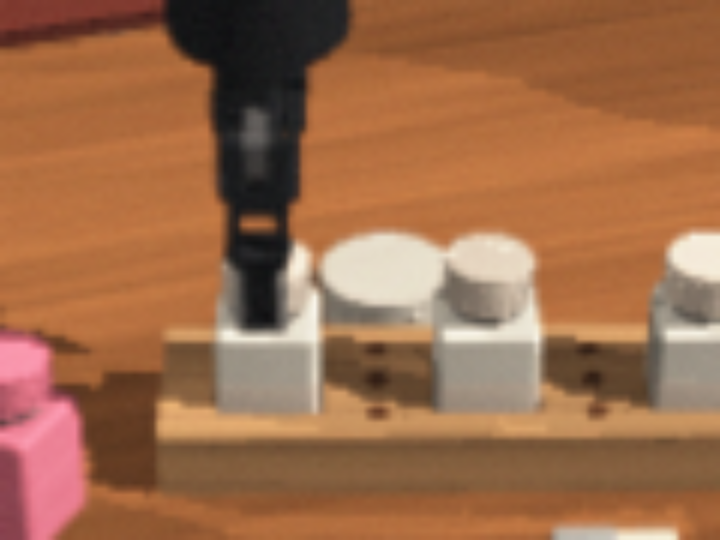

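Request:
apply_moves(moves=[{"tx": 0,"ty": 0,"tz": 0,"ax": 0,"ay": 0,"az": 0},{"tx": 0,"ty": 0,"tz": 0,"ax": 0,"ay": 0,"az": 0},{"tx": 0,"ty": 0,"tz": 0,"ax": 0,"ay": 0,"az": 0},{"tx": 0,"ty": 0,"tz": 0,"ax": 0,"ay": 0,"az": 0},{"tx": 0,"ty": 0,"tz": 0,"ax": 0,"ay": 0,"az": 0},{"tx": 0,"ty": 0,"tz": 0,"ax": 0,"ay": 0,"az": 0},{"tx": 0,"ty": 0,"tz": 0,"ax": 0,"ay": 0,"az": 0},{"tx": 0,"ty": 0,"tz": 0,"ax": 0,"ay": 0,"az": 0}], hand=255, force=25)

```text
time: 5.33
ee_pos: [501.7, -24.0, 74.4]
eef_rot: [[0.001, 0.958, -0.285], [-0.0, -0.285, -0.958], [-1.0, 0.001, -0.0]]
contact_force: [-0.8, -0.2, 4.5]
finger_gap: 0.429
```

```bash
python3 -c "
from h import *
goto([499.9,-23.9,73],-.29)
for i in range(3):
  d=cap('scene'); goto([499.9,-23.9,73],-.29)
cv2.imwrite('pics/s4.png',cv2.resize(d['frame'][140:230,210:330],None,fx=6,fy=6))"
```

```text
t 5.33 pos [501.7 -24.   74.4] yaw -0.289 xaxis [ 0.001 -0.    -1.   ] q [-0.2   0.1   1.97 -0.    1.06  0.08] gap 0.429
F [-0.78 -0.16  4.47] M [0.082 0.179 0.001]
units [ 0.06 -0.07  0.02] ax 0.0
t 5.38 pos [501.7 -23.9  74.4] yaw -0.289 xaxis [ 0.001 -0.    -1.   ] q [-0.2   0.1   1.97  0.    1.06  0.08] gap 0.433
F [-0.59  0.11  6.73] M [0.007 0.125 0.017]
units [ 0.06 -0.07  0.02] ax 0.01
t 5.43 pos [501.7 -23.9  74.4] yaw -0.289 xaxis [ 0.001 -0.    -1.   ] q [-0.2   0.1   1.97 -0.    1.06  0.08] gap 0.428
F [-0.89  0.78  5.62] M [ 0.019  0.191 -0.014]
units [ 0.06 -0.07  0.02] ax 0.0
t 5.48 pos [501.7 -23.9  74.4] yaw -0.289 xaxis [ 0.001 -0.    -1.   ] q [-0.2   0.1   1.97  0.    1.06  0.08] gap 0.435
F [ 0.06 -0.48  5.88] M [ 0.005  0.221 -0.005]
units [ 0.06 -0.07  0.02] ax 0.01
```

View pics/s4.png

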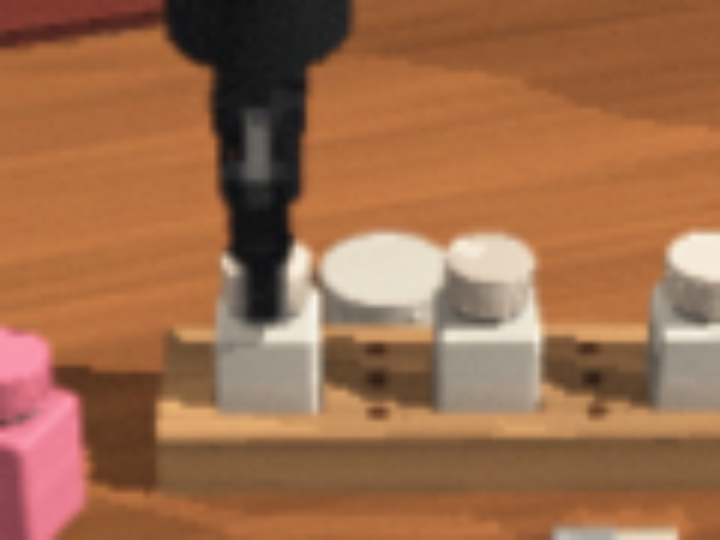

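Gap 0.43 is about 37 mm, so the grip is on the lid. Now clockwise in small steps.

Request:
apply_moves(moves=[{"tx": 0,"ty": 0,"tz": 0,"ax": 0.3,"ay": 0,"az": 0},{"tx": 0,"ty": 0,"tz": 0,"ax": 0,"ay": 0,"az": 0},{"tx": 0,"ty": 0,"tz": 0,"ax": 0,"ay": 0,"az": 0}])

```text
time: 5.73
ee_pos: [501.7, -23.9, 74.4]
eef_rot: [[0.001, 0.949, -0.316], [-0.0, -0.316, -0.949], [-1.0, 0.001, -0.0]]
contact_force: [-0.1, -0.5, 6.1]
finger_gap: 0.433
```

```bash
python3 -c "
from h import *
goto([499.9,-23.9,73],-.29)"
```

```text
t 5.73 pos [501.7 -23.9  74.4] yaw -0.321 xaxis [ 0.001 -0.    -1.   ] q [-0.2   0.1   1.97  0.    1.06  0.12] gap 0.433
F [-0.13 -0.53  6.06] M [ 0.047  0.155 -0.072]
units [ 0.06 -0.07  0.02] ax -0.3
```

Request:
apply_moves(moves=[{"tx": 0,"ty": 0,"tz": 0,"ax": 0.2,"ay": 0,"az": 0},{"tx": 0,"ty": 0,"tz": 0,"ax": 0,"ay": 0,"az": 0}])

```text
time: 5.9
ee_pos: [501.8, -23.9, 74.5]
eef_rot: [[0.001, 0.942, -0.336], [-0.0, -0.336, -0.942], [-1.0, 0.001, -0.0]]
contact_force: [-0.6, 0.3, 5.3]
finger_gap: 0.431
```

```bash
python3 -c "
from h import *
goto([499.9,-23.9,73],-.29);cap('top');goto([499.9,-23.9,73],-.29)"
```

```text
t 5.9 pos [501.8 -23.9  74.5] yaw -0.343 xaxis [ 0.001 -0.    -1.   ] q [-0.2   0.1   1.97  0.    1.06  0.14] gap 0.431
F [-0.63  0.26  5.35] M [ 0.029  0.166 -0.067]
units [ 0.06 -0.07  0.02] ax -0.5
t 5.95 pos [501.7 -23.9  74.4] yaw -0.342 xaxis [ 0.001 -0.    -1.   ] q [-0.2   0.1   1.97  0.    1.06  0.14] gap 0.434
F [-0.65 -0.17  5.22] M [ 0.112  0.143 -0.032]
units [ 0.06 -0.07  0.02] ax -0.5
```

```bash
cat >> h.py <<'E'
def feel(n=3):
    M=[];T=[]
    for i in range(n):
        s=robot.get_state();M.append(s["wrist_torque"]);T.append(s["joint_torque"]);
        if i<n-1: cap("top")
    R=np.array(s["eef_rot"])
    print("t",round(s["time"],2),"yaw",np.arctan2(R[1,1],R[0,1]).round(3),"M",np.mean(M,0).round(3),"Mz",np.array(M)[:,2].round(3),"tau6",np.array(T)[:,5].round(3),"F",np.round(s["contact_force"],1),"gap",round(s["finger_gap"],3))
E
python3 -c "
from h import *
feel()"
```

```text
t 6.05 yaw -0.342 M [ 0.063  0.145 -0.05 ] Mz [-0.032 -0.07  -0.047] tau6 [ 0.04  -0.028 -0.045] F [-0.  -0.3  4.9] gap 0.436
```

Request:
apply_moves(moves=[{"tx": 0,"ty": 0,"tz": 0,"ax": 0.2,"ay": 0,"az": 0},{"tx": 0,"ty": 0,"tz": 0,"ax": 0,"ay": 0,"az": 0}])

```text
time: 6.22
ee_pos: [501.7, -23.9, 74.4]
eef_rot: [[0.001, 0.935, -0.356], [-0.0, -0.356, -0.935], [-1.0, 0.001, -0.0]]
contact_force: [-0.5, 1.1, 4.6]
finger_gap: 0.436
```

```bash
python3 -c "
from h import *
feel()"
```

```text
t 6.32 yaw -0.363 M [ 0.075  0.186 -0.077] Mz [-0.069 -0.089 -0.074] tau6 [ 0.195  0.04  -0.028] F [-0.8  0.   5.6] gap 0.435
```

Request:
apply_moves(moves=[{"tx": 0,"ty": 0,"tz": 0,"ax": 0.2,"ay": 0,"az": 0},{"tx": 0,"ty": 0,"tz": 0,"ax": 0,"ay": 0,"az": 0}])

```text
time: 6.48
ee_pos: [501.7, -23.9, 74.4]
eef_rot: [[0.001, 0.927, -0.375], [-0.0, -0.375, -0.927], [-1.0, 0.001, -0.0]]
contact_force: [0.4, 0.5, 5.3]
finger_gap: 0.435
```

```bash
python3 -c "
from h import *
feel()"
```

```text
t 6.58 yaw -0.384 M [ 0.092  0.189 -0.038] Mz [-0.011 -0.016 -0.088] tau6 [ 0.194  0.04  -0.028] F [-0.8 -0.   5.8] gap 0.429
```

Request:
apply_moves(moves=[{"tx": 0,"ty": 0,"tz": 0,"ax": 0.2,"ay": 0,"az": 0},{"tx": 0,"ty": 0,"tz": 0,"ax": 0,"ay": 0,"az": 0}])

```text
time: 6.75
ee_pos: [501.7, -23.9, 74.4]
eef_rot: [[0.001, 0.919, -0.395], [-0.0, -0.395, -0.919], [-1.0, 0.001, -0.0]]
contact_force: [-0.3, -0.0, 6.1]
finger_gap: 0.433
```

```bash
python3 -c "
from h import *
feel()"
```

```text
t 6.85 yaw -0.405 M [ 0.09   0.204 -0.076] Mz [-0.106 -0.05  -0.071] tau6 [ 0.194  0.04  -0.028] F [0.1 0.  5.7] gap 0.434
```

Request:
apply_moves(moves=[{"tx": 0,"ty": 0,"tz": 0,"ax": 0.2,"ay": 0,"az": 0},{"tx": 0,"ty": 0,"tz": 0,"ax": 0,"ay": 0,"az": 0}])

```text
time: 7.02
ee_pos: [501.7, -23.9, 74.4]
eef_rot: [[0.001, 0.91, -0.414], [-0.0, -0.414, -0.91], [-1.0, 0.001, -0.0]]
contact_force: [-0.8, -0.3, 6.2]
finger_gap: 0.431
```

```bash
python3 -c "
from h import *
feel()"
```

```text
t 7.12 yaw -0.426 M [ 0.11   0.161 -0.055] Mz [-0.018 -0.075 -0.073] tau6 [ 0.193  0.04  -0.028] F [-0.4  0.3  5.6] gap 0.432
```

Request:
apply_moves(moves=[{"tx": 0,"ty": 0,"tz": 0,"ax": 0.2,"ay": 0,"az": 0},{"tx": 0,"ty": 0,"tz": 0,"ax": 0,"ay": 0,"az": 0}])

```text
time: 7.28
ee_pos: [501.7, -23.9, 74.4]
eef_rot: [[0.001, 0.901, -0.433], [-0.0, -0.433, -0.901], [-1.0, 0.001, -0.0]]
contact_force: [0.3, -0.3, 5.4]
finger_gap: 0.434
```

```bash
python3 -c "
from h import *
feel()
d=cap('top');cv2.imwrite('pics/t5.png',cv2.resize(d['frame'][170:240,160:310],None,fx=5,fy=5))
d=cap('scene');cv2.imwrite('pics/s5.png',cv2.resize(d['frame'][140:230,210:330],None,fx=6,fy=6))"
```

```text
t 7.38 yaw -0.447 M [ 0.074  0.157 -0.079] Mz [-0.06  -0.055 -0.123] tau6 [ 0.192  0.041 -0.027] F [-0.2 -0.   5.8] gap 0.433
```

View pics/s5.png

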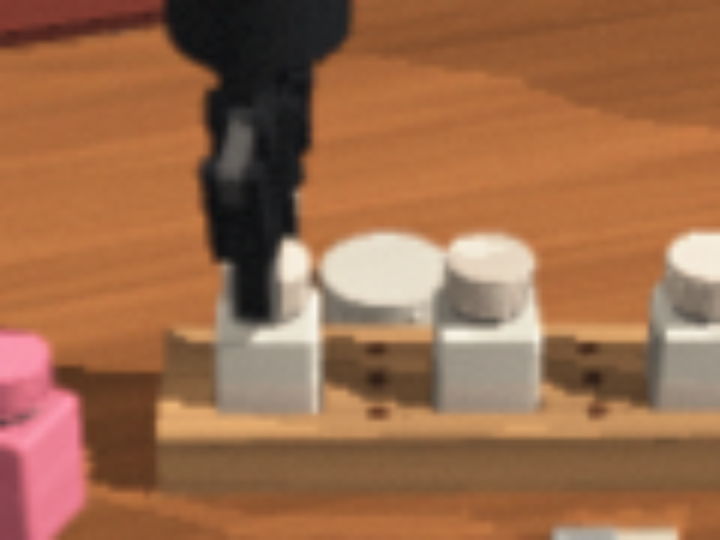

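After 0.157 rad the torque stays at about 0.06 N m, more than the largest possible play (0.14). So this lid turns on its thread: C is the loose one. It can't reach its stop before 0.5 rad of hand turn, so I go faster up to about 0.44.

Request:
apply_moves(moves=[{"tx": 0,"ty": 0,"tz": 0,"ax": 0.5,"ay": 0,"az": 0},{"tx": 0,"ty": 0,"tz": 0,"ax": 0.5,"ay": 0,"az": 0},{"tx": 0,"ty": 0,"tz": 0,"ax": 0.5,"ay": 0,"az": 0},{"tx": 0,"ty": 0,"tz": 0,"ax": 0,"ay": 0,"az": 0}])

```text
time: 7.82
ee_pos: [501.6, -23.8, 74.4]
eef_rot: [[0.001, 0.822, -0.57], [-0.0, -0.57, -0.822], [-1.0, 0.001, -0.0]]
contact_force: [-0.9, 0.5, 5.4]
finger_gap: 0.431
```

```bash
python3 -c "
from h import *
feel()"
```

```text
t 7.92 yaw -0.604 M [ 0.143  0.208 -0.038] Mz [-0.067 -0.009 -0.039] tau6 [0.625 0.218 0.017] F [-0.5  0.7  5.9] gap 0.434
```

Request:
apply_moves(moves=[{"tx": 0,"ty": 0,"tz": 0,"ax": 0.4,"ay": 0,"az": 0},{"tx": 0,"ty": 0,"tz": 0,"ax": 0.4,"ay": 0,"az": 0},{"tx": 0,"ty": 0,"tz": 0,"ax": 0.4,"ay": 0,"az": 0},{"tx": 0,"ty": 0,"tz": 0,"ax": 0,"ay": 0,"az": 0}])

```text
time: 8.25
ee_pos: [501.6, -23.8, 74.4]
eef_rot: [[0.001, 0.744, -0.668], [0.0, -0.668, -0.744], [-1.0, 0.0, -0.001]]
contact_force: [-0.1, -0.5, 6.1]
finger_gap: 0.433
```

```bash
python3 -c "
from h import *
feel(5)"
```

```text
t 8.45 yaw -0.729 M [ 0.157  0.249 -0.042] Mz [-0.042 -0.037 -0.012 -0.037 -0.081] tau6 [ 0.488  0.163  0.004 -0.038 -0.047] F [-0.8 -0.3  6.5] gap 0.431
```

Request:
apply_moves(moves=[{"tx": 0,"ty": 0,"tz": 0,"ax": 0.3,"ay": 0,"az": 0},{"tx": 0,"ty": 0,"tz": 0,"ax": 0.1,"ay": 0,"az": 0},{"tx": 0,"ty": 0,"tz": 0,"ax": 0,"ay": 0,"az": 0}])

```text
time: 8.7
ee_pos: [501.6, -23.8, 74.4]
eef_rot: [[0.001, 0.717, -0.697], [0.0, -0.697, -0.717], [-1.0, 0.0, -0.001]]
contact_force: [-0.8, 1.0, 6.1]
finger_gap: 0.434
```

```bash
python3 -c "
from h import *
feel()"
```

```text
t 8.8 yaw -0.771 M [ 0.222  0.23  -0.012] Mz [-0.019 -0.014 -0.002] tau6 [ 0.126  0.006 -0.036] F [0.4 0.4 6.7] gap 0.435
```

Request:
apply_moves(moves=[{"tx": 0,"ty": 0,"tz": 0,"ax": 0.15,"ay": 0,"az": 0},{"tx": 0,"ty": 0,"tz": 0,"ax": 0.15,"ay": 0,"az": 0},{"tx": 0,"ty": 0,"tz": 0,"ax": 0,"ay": 0,"az": 0}])

```text
time: 9.05
ee_pos: [501.6, -23.7, 74.4]
eef_rot: [[0.001, 0.694, -0.72], [0.0, -0.72, -0.694], [-1.0, 0.0, -0.001]]
contact_force: [-0.8, 0.5, 5.9]
finger_gap: 0.433
```

```bash
python3 -c "
from h import *
feel()"
```

```text
t 9.15 yaw -0.803 M [ 0.219  0.234 -0.08 ] Mz [-0.108 -0.072 -0.06 ] tau6 [ 0.154  0.023 -0.032] F [-0.5  0.8  6.1] gap 0.435
```

Request:
apply_moves(moves=[{"tx": 0,"ty": 0,"tz": 0,"ax": 0.15,"ay": 0,"az": 0},{"tx": 0,"ty": 0,"tz": 0,"ax": 0.1,"ay": 0,"az": 0},{"tx": 0,"ty": 0,"tz": 0,"ax": 0,"ay": 0,"az": 0}])

```text
time: 9.4
ee_pos: [501.6, -23.7, 74.4]
eef_rot: [[0.001, 0.675, -0.737], [0.0, -0.737, -0.675], [-1.0, 0.0, -0.001]]
contact_force: [-0.8, 0.4, 5.7]
finger_gap: 0.437
```

```bash
python3 -c "
from h import *
feel()"
```

```text
t 9.5 yaw -0.829 M [ 0.218  0.243 -0.029] Mz [-0.027 -0.02  -0.041] tau6 [ 0.111 -0.001 -0.039] F [-1.1  0.3  5.6] gap 0.435
```

Request:
apply_moves(moves=[{"tx": 0,"ty": 0,"tz": 0,"ax": 0.15,"ay": 0,"az": 0},{"tx": 0,"ty": 0,"tz": 0,"ax": 0.15,"ay": 0,"az": 0},{"tx": 0,"ty": 0,"tz": 0,"ax": 0,"ay": 0,"az": 0}])

```text
time: 9.75
ee_pos: [501.6, -23.7, 74.4]
eef_rot: [[0.001, 0.652, -0.759], [0.0, -0.759, -0.652], [-1.0, 0.0, -0.001]]
contact_force: [-0.9, 0.7, 6.6]
finger_gap: 0.435
```

```bash
python3 -c "
from h import *
feel()"
```

```text
t 9.85 yaw -0.86 M [ 0.269  0.268 -0.028] Mz [-0.04  -0.069  0.025] tau6 [ 0.152  0.024 -0.032] F [-0.2  0.2  6.9] gap 0.43
```

Request:
apply_moves(moves=[{"tx": 0,"ty": 0,"tz": 0,"ax": 0.15,"ay": 0,"az": 0},{"tx": 0,"ty": 0,"tz": 0,"ax": 0.15,"ay": 0,"az": 0},{"tx": 0,"ty": 0,"tz": 0,"ax": 0,"ay": 0,"az": 0}])

```text
time: 10.1
ee_pos: [501.6, -23.7, 74.4]
eef_rot: [[0.001, 0.627, -0.779], [0.0, -0.779, -0.627], [-1.0, 0.0, -0.001]]
contact_force: [-0.2, 0.7, 6.7]
finger_gap: 0.432
```

```bash
python3 -c "
from h import *
feel()"
```

```text
t 10.2 yaw -0.892 M [ 0.258  0.253 -0.08 ] Mz [-0.083 -0.113 -0.044] tau6 [ 0.152  0.024 -0.031] F [-0.4  0.3  6.8] gap 0.436
```

Request:
apply_moves(moves=[{"tx": 0,"ty": 0,"tz": 0,"ax": 0.15,"ay": 0,"az": 0},{"tx": 0,"ty": 0,"tz": 0,"ax": 0.1,"ay": 0,"az": 0},{"tx": 0,"ty": 0,"tz": 0,"ax": 0,"ay": 0,"az": 0}])

```text
time: 10.45
ee_pos: [501.5, -23.7, 74.4]
eef_rot: [[0.001, 0.607, -0.795], [0.0, -0.795, -0.607], [-1.0, 0.0, -0.001]]
contact_force: [-1.2, 1.3, 6.7]
finger_gap: 0.437
```

```bash
python3 -c "
from h import *
feel()"
```

```text
t 10.55 yaw -0.918 M [ 0.275  0.263 -0.035] Mz [-0.081 -0.011 -0.013] tau6 [ 0.109 -0.001 -0.039] F [-0.2  0.5  7.5] gap 0.429
```

Request:
apply_moves(moves=[{"tx": 0,"ty": 0,"tz": 0,"ax": 0.15,"ay": 0,"az": 0},{"tx": 0,"ty": 0,"tz": 0,"ax": 0.15,"ay": 0,"az": 0},{"tx": 0,"ty": 0,"tz": 0,"ax": 0,"ay": 0,"az": 0}])

```text
time: 10.8
ee_pos: [501.6, -23.6, 74.4]
eef_rot: [[0.001, 0.582, -0.813], [0.0, -0.813, -0.582], [-1.0, 0.0, -0.001]]
contact_force: [-1.2, 1.0, 7.1]
finger_gap: 0.43
```

```bash
python3 -c "
from h import *
feel()"
```

```text
t 10.9 yaw -0.949 M [ 0.29   0.267 -0.046] Mz [-0.009 -0.063 -0.065] tau6 [ 0.151  0.024 -0.031] F [-0.7  0.7  6.7] gap 0.433
```

Request:
apply_moves(moves=[{"tx": 0,"ty": 0,"tz": 0,"ax": 0.15,"ay": 0,"az": 0},{"tx": 0,"ty": 0,"tz": 0,"ax": 0.15,"ay": 0,"az": 0},{"tx": 0,"ty": 0,"tz": 0,"ax": 0,"ay": 0,"az": 0}])

```text
time: 11.15
ee_pos: [501.6, -23.6, 74.4]
eef_rot: [[0.001, 0.556, -0.831], [0.0, -0.831, -0.556], [-1.0, 0.0, -0.001]]
contact_force: [-0.1, 0.5, 5.7]
finger_gap: 0.428
```

```bash
python3 -c "
from h import *
feel()"
```

```text
t 11.25 yaw -0.981 M [ 0.331  0.277 -0.046] Mz [-0.051 -0.066 -0.02 ] tau6 [ 0.151  0.024 -0.031] F [-0.5  0.9  5.9] gap 0.433
```

Request:
apply_moves(moves=[{"tx": 0,"ty": 0,"tz": 0,"ax": 0.15,"ay": 0,"az": 0},{"tx": 0,"ty": 0,"tz": 0,"ax": 0.15,"ay": 0,"az": 0},{"tx": 0,"ty": 0,"tz": 0,"ax": 0,"ay": 0,"az": 0}])

```text
time: 11.5
ee_pos: [501.5, -23.6, 74.4]
eef_rot: [[0.001, 0.529, -0.848], [0.0, -0.848, -0.529], [-1.0, 0.0, -0.001]]
contact_force: [-0.3, 0.6, 7.5]
finger_gap: 0.433
```

```bash
python3 -c "
from h import *
feel()"
```

```text
t 11.6 yaw -1.012 M [ 0.335  0.224 -0.033] Mz [-0.042 -0.048 -0.01 ] tau6 [ 0.15   0.024 -0.031] F [-0.6  1.1  6.6] gap 0.432
```

Request:
apply_moves(moves=[{"tx": 0,"ty": 0,"tz": 0,"ax": 0.15,"ay": 0,"az": 0},{"tx": 0,"ty": 0,"tz": 0,"ax": 0.15,"ay": 0,"az": 0},{"tx": 0,"ty": 0,"tz": 0,"ax": 0,"ay": 0,"az": 0}])

```text
time: 11.85
ee_pos: [501.5, -23.6, 74.4]
eef_rot: [[0.001, 0.502, -0.865], [0.0, -0.865, -0.502], [-1.0, -0.0, -0.001]]
contact_force: [-0.3, 1.1, 4.9]
finger_gap: 0.434
```

```bash
python3 -c "
from h import *
feel()"
```

```text
t 11.95 yaw -1.044 M [ 0.352  0.238 -0.059] Mz [-0.043 -0.077 -0.056] tau6 [ 0.15   0.024 -0.031] F [-0.   1.6  7.4] gap 0.436
```

Request:
apply_moves(moves=[{"tx": 0,"ty": 0,"tz": 0,"ax": 0.15,"ay": 0,"az": 0},{"tx": 0,"ty": 0,"tz": 0,"ax": 0.15,"ay": 0,"az": 0},{"tx": 0,"ty": 0,"tz": 0,"ax": 0,"ay": 0,"az": 0}])

```text
time: 12.2
ee_pos: [501.5, -23.6, 74.4]
eef_rot: [[0.001, 0.475, -0.88], [0.0, -0.88, -0.475], [-1.0, -0.0, -0.001]]
contact_force: [-1.1, 1.3, 6.2]
finger_gap: 0.434
```

```bash
python3 -c "
from h import *
feel()"
```

```text
t 12.3 yaw -1.075 M [ 0.368  0.249 -0.041] Mz [-0.019 -0.035 -0.067] tau6 [ 0.15   0.024 -0.031] F [-1.   0.5  7.3] gap 0.433
```

Request:
apply_moves(moves=[{"tx": 0,"ty": 0,"tz": 0,"ax": 0.15,"ay": 0,"az": 0},{"tx": 0,"ty": 0,"tz": 0,"ax": 0.15,"ay": 0,"az": 0},{"tx": 0,"ty": 0,"tz": 0,"ax": 0,"ay": 0,"az": 0}])

```text
time: 12.55
ee_pos: [501.6, -23.6, 74.4]
eef_rot: [[0.001, 0.447, -0.894], [0.0, -0.894, -0.447], [-1.0, -0.0, -0.001]]
contact_force: [-0.6, 1.6, 6.8]
finger_gap: 0.433
```

```bash
python3 -c "
from h import *
feel()"
```

```text
t 12.65 yaw -1.107 M [ 0.367  0.197 -0.06 ] Mz [-0.073 -0.041 -0.065] tau6 [ 0.15   0.024 -0.031] F [-0.2  0.7  7.6] gap 0.429
```

Request:
apply_moves(moves=[{"tx": 0,"ty": 0,"tz": 0,"ax": 0.15,"ay": 0,"az": 0},{"tx": 0,"ty": 0,"tz": 0,"ax": 0.15,"ay": 0,"az": 0},{"tx": 0,"ty": 0,"tz": 0,"ax": 0,"ay": 0,"az": 0}])

```text
time: 12.9
ee_pos: [501.6, -23.6, 74.4]
eef_rot: [[0.001, 0.419, -0.908], [0.0, -0.908, -0.419], [-1.0, -0.0, -0.001]]
contact_force: [-1.3, 0.0, 6.4]
finger_gap: 0.433
```

```bash
python3 -c "
from h import *
feel()"
```

```text
t 13.0 yaw -1.138 M [ 0.32   0.213 -0.039] Mz [-0.026 -0.037 -0.054] tau6 [ 0.166  0.023 -0.033] F [-1.6  0.8  6. ] gap 0.434
```

Request:
apply_moves(moves=[{"tx": 0,"ty": 0,"tz": 0,"ax": 0.15,"ay": 0,"az": 0},{"tx": 0,"ty": 0,"tz": 0,"ax": 0.1,"ay": 0,"az": 0},{"tx": 0,"ty": 0,"tz": 0,"ax": 0,"ay": 0,"az": 0}])

```text
time: 13.25
ee_pos: [501.6, -23.6, 74.4]
eef_rot: [[0.001, 0.396, -0.918], [0.0, -0.918, -0.396], [-1.0, 0.0, -0.001]]
contact_force: [-0.3, 0.8, 6.5]
finger_gap: 0.434
```

```bash
python3 -c "
from h import *
feel()"
```

```text
t 13.35 yaw -1.164 M [0.363 0.184 0.14 ] Mz [0.16  0.134 0.125] tau6 [0.31  0.196 0.155] F [-0.8  1.5  6.5] gap 0.43
```

Request:
apply_moves(moves=[{"tx": 0,"ty": 0,"tz": 0,"ax": 0.07,"ay": 0,"az": 0},{"tx": 0,"ty": 0,"tz": 0,"ax": 0,"ay": 0,"az": 0}])

```text
time: 13.52
ee_pos: [501.6, -23.5, 74.4]
eef_rot: [[0.001, 0.389, -0.921], [0.0, -0.921, -0.389], [-1.0, -0.0, -0.001]]
contact_force: [-0.6, 1.6, 6.1]
finger_gap: 0.428
```

```bash
python3 -c "
from h import *
feel()"
```

```text
t 13.62 yaw -1.171 M [0.41  0.204 0.199] Mz [0.172 0.237 0.187] tau6 [0.298 0.234 0.208] F [-0.4  1.6  6. ] gap 0.434
```

The torque rose to about 0.2–0.3 N m and held, so lid C is tight after 0.88 rad of hand turn. I ease the load slightly and lift straight up.

Request:
apply_moves(moves=[{"tx": 0,"ty": 0,"tz": 0,"ax": -0.1,"ay": 0,"az": 0},{"tx": -0.1,"ty": 0,"tz": 0,"ax": 0,"ay": 0,"az": 0},{"tx": -0.2,"ty": 0,"tz": 0,"ax": 0,"ay": 0,"az": 0},{"tx": -0.25,"ty": 0,"tz": 0,"ax": 0,"ay": 0,"az": 0},{"tx": -0.25,"ty": 0,"tz": 0,"ax": 0,"ay": 0,"az": 0},{"tx": -0.25,"ty": 0,"tz": 0,"ax": 0,"ay": 0,"az": 0},{"tx": -0.25,"ty": 0,"tz": 0,"ax": 0,"ay": 0,"az": 0},{"tx": 0,"ty": 0,"tz": 0,"ax": 0,"ay": 0,"az": 0}])

```text
time: 14.28
ee_pos: [502.1, -24.1, 108.1]
eef_rot: [[0.002, 0.399, -0.917], [-0.001, -0.917, -0.399], [-1.0, 0.002, -0.002]]
contact_force: [0.8, 0.8, -1.9]
finger_gap: 0.436
```

```bash
python3 -c "
from h import *
feel()
goto([501.6,-23.5,192])
d=cap('scene');cv2.imwrite('pics/s6.png',cv2.resize(d['frame'][110:230,190:350],None,fx=5,fy=5))"
```

```text
t 14.38 yaw -1.161 M [-0.018  0.009  0.016] Mz [-0.001  0.026  0.022] tau6 [0.001 0.001 0.001] F [ 0.7  0.4 -2. ] gap 0.433
t 14.38 pos [501.4 -23.9 106.8] yaw -1.161 xaxis [ 0.001 -0.    -1.   ] q [-0.2   0.06  1.96 -0.    1.13  0.96] gap 0.433
F [ 0.66  0.35 -1.95] M [0.005 0.004 0.022]
units [-3.41 -0.01 -0.02] None None
```

View pics/s6.png

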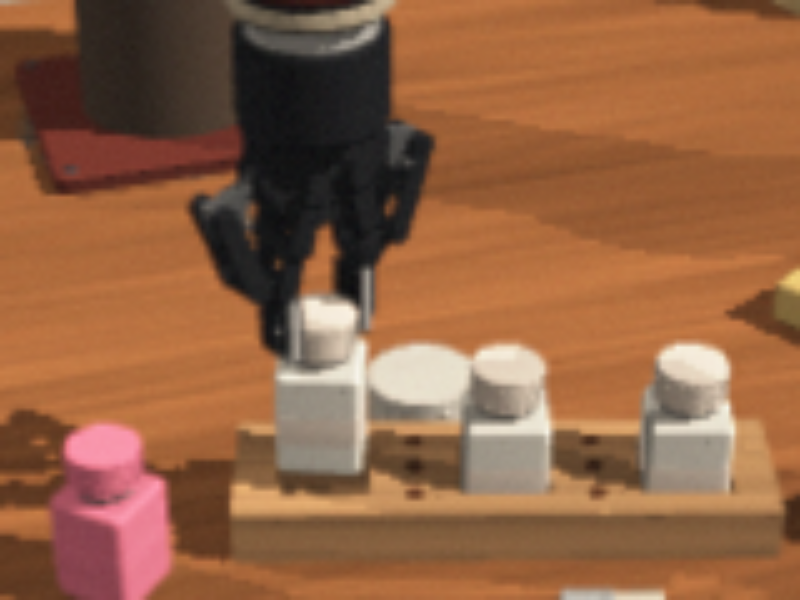

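The jar hangs upright and clear of its pocket, at about (322,390) in the crop. I raise it above the pink look-alike and carry it over.

Request:
apply_moves(moves=[{"tx": -0.5,"ty": 0,"tz": 0,"ax": 0,"ay": 0,"az": 0},{"tx": -0.6,"ty": 0,"tz": 0,"ax": 0,"ay": 0,"az": 0},{"tx": -0.6,"ty": 0,"tz": 0,"ax": 0,"ay": 0,"az": 0},{"tx": -0.6,"ty": 0,"tz": 0,"ax": 0,"ay": 0,"az": 0},{"tx": -0.6,"ty": 0,"tz": 0,"ax": 0,"ay": 0,"az": 0},{"tx": -0.5,"ty": 0,"tz": 0,"ax": 0,"ay": 0,"az": 0},{"tx": 0,"ty": 0,"tz": 0,"ax": 0,"ay": 0,"az": 0},{"tx": 0,"ty": 0,"tz": 0,"ax": 0,"ay": 0,"az": 0}])

```text
time: 15.1
ee_pos: [501.5, -23.9, 191.6]
eef_rot: [[0.001, 0.399, -0.917], [-0.0, -0.917, -0.399], [-1.0, 0.001, -0.001]]
contact_force: [0.2, -0.4, -1.9]
finger_gap: 0.434
```

Request:
apply_moves(moves=[{"tx": 0,"ty": 0.3,"tz": 0.1,"ax": 0,"ay": 0,"az": 0},{"tx": 0,"ty": 0.5,"tz": 0.15,"ax": 0,"ay": 0,"az": 0},{"tx": 0,"ty": 0.6,"tz": 0.15,"ax": 0,"ay": 0,"az": 0},{"tx": 0,"ty": 0.6,"tz": 0.15,"ax": 0,"ay": 0,"az": 0},{"tx": 0,"ty": 0.6,"tz": 0.15,"ax": 0,"ay": 0,"az": 0},{"tx": 0,"ty": 0.6,"tz": 0.15,"ax": 0,"ay": 0,"az": 0},{"tx": 0,"ty": 0.6,"tz": 0.15,"ax": 0,"ay": 0,"az": 0},{"tx": 0,"ty": 0.6,"tz": 0.15,"ax": 0,"ay": 0,"az": 0},{"tx": 0,"ty": 0.6,"tz": 0.15,"ax": 0,"ay": 0,"az": 0},{"tx": 0,"ty": 0.6,"tz": 0.15,"ax": 0,"ay": 0,"az": 0},{"tx": 0,"ty": 0.6,"tz": 0.15,"ax": 0,"ay": 0,"az": 0},{"tx": 0,"ty": 0.6,"tz": 0.15,"ax": 0,"ay": 0,"az": 0}])

```text
time: 16.1
ee_pos: [528.9, -198.8, 191.1]
eef_rot: [[-0.0, 0.398, -0.917], [0.0, -0.917, -0.398], [-1.0, -0.0, 0.0]]
contact_force: [0.1, 0.4, -2.1]
finger_gap: 0.433
```

Request:
apply_moves(moves=[{"tx": 0,"ty": 0.6,"tz": 0.15,"ax": 0,"ay": 0,"az": 0},{"tx": 0,"ty": 0.6,"tz": 0.15,"ax": 0,"ay": 0,"az": 0},{"tx": 0,"ty": 0.6,"tz": 0.15,"ax": 0,"ay": 0,"az": 0},{"tx": 0,"ty": 0.6,"tz": 0.15,"ax": 0,"ay": 0,"az": 0},{"tx": 0,"ty": 0.6,"tz": 0.15,"ax": 0,"ay": 0,"az": 0},{"tx": 0,"ty": 0.6,"tz": 0.15,"ax": 0,"ay": 0,"az": 0},{"tx": 0,"ty": 0.6,"tz": 0.15,"ax": 0,"ay": 0,"az": 0},{"tx": 0,"ty": 0.4,"tz": 0.1,"ax": 0,"ay": 0,"az": 0},{"tx": 0,"ty": 0.2,"tz": 0.05,"ax": 0,"ay": 0,"az": 0},{"tx": 0,"ty": 0,"tz": 0,"ax": 0,"ay": 0,"az": 0},{"tx": 0,"ty": 0,"tz": 0,"ax": 0,"ay": 0,"az": 0}])

```text
time: 17.02
ee_pos: [549.1, -319.0, 191.1]
eef_rot: [[-0.0, 0.398, -0.917], [0.001, -0.917, -0.398], [-1.0, -0.001, 0.0]]
contact_force: [-0.4, 1.3, -2.0]
finger_gap: 0.437
```

```bash
python3 -c "
from h import *
goto([548,-319,72.4])
d=cap('top');cv2.imwrite('pics/t7.png',cv2.resize(d['frame'][100:280,240:480],None,fx=3,fy=3))
d=cap('scene');cv2.imwrite('pics/s7.png',cv2.resize(d['frame'][80:300,60:360],None,fx=2.6,fy=2.6))
goto([548,-319,72.4])"
```

```text
t 17.02 pos [ 549.1 -319.   191.1] yaw -1.161 xaxis [-0.     0.001 -1.   ] q [-0.65  0.27  1.54  0.    1.33  0.51] gap 0.437
F [-0.42  1.29 -2.  ] M [-0.011  0.     0.017]
units [ 4.75 -0.01  0.04] None None
t 17.12 pos [ 549.1 -318.4  191.2] yaw -1.16 xaxis [-0.     0.001 -1.   ] q [-0.65  0.27  1.54  0.    1.33  0.51] gap 0.433
F [ 0.07  0.85 -2.08] M [ 0.028 -0.005  0.   ]
units [4.75 0.01 0.05] None None
```

View pics/s7.png

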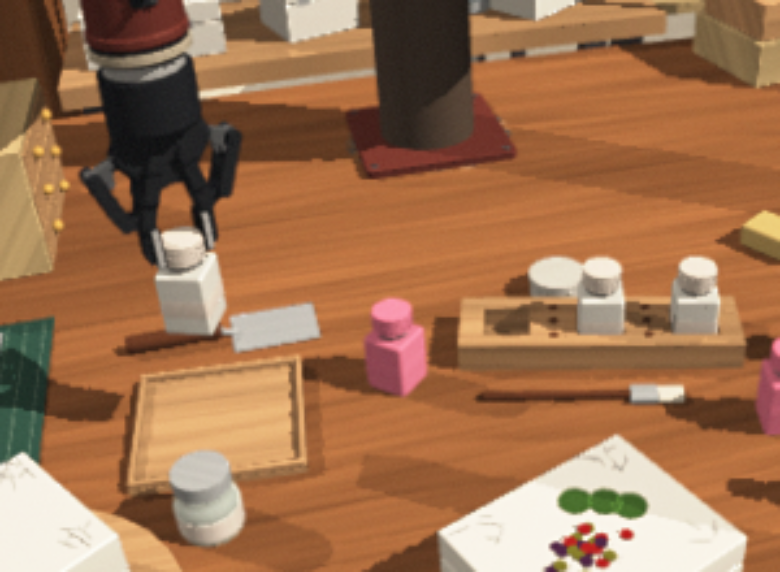

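The jar hangs over the tray, with the pink jar and the rest untouched. Lowering.

Request:
apply_moves(moves=[{"tx": 0.4,"ty": 0,"tz": 0.04,"ax": 0,"ay": 0,"az": 0},{"tx": 0.6,"ty": 0,"tz": 0,"ax": 0,"ay": 0,"az": 0},{"tx": 0.6,"ty": 0,"tz": 0,"ax": 0,"ay": 0,"az": 0},{"tx": 0.6,"ty": 0,"tz": 0,"ax": 0,"ay": 0,"az": 0},{"tx": 0.6,"ty": 0,"tz": 0,"ax": 0,"ay": 0,"az": 0},{"tx": 0.6,"ty": 0,"tz": 0,"ax": 0,"ay": 0,"az": 0},{"tx": 0.4,"ty": 0,"tz": 0,"ax": 0,"ay": 0,"az": 0},{"tx": 0.3,"ty": 0,"tz": 0,"ax": 0,"ay": 0,"az": 0},{"tx": 0.2,"ty": 0,"tz": 0,"ax": 0,"ay": 0,"az": 0},{"tx": 0.1,"ty": 0,"tz": 0,"ax": 0,"ay": 0,"az": 0},{"tx": 0,"ty": 0,"tz": 0,"ax": 0,"ay": 0,"az": 0},{"tx": 0,"ty": 0,"tz": 0,"ax": 0,"ay": 0,"az": 0}])

```text
time: 18.12
ee_pos: [548.6, -319.9, 82.0]
eef_rot: [[0.001, 0.399, -0.917], [-0.001, -0.917, -0.399], [-1.0, 0.001, -0.001]]
contact_force: [0.4, 0.2, -2.5]
finger_gap: 0.432
```

```bash
python3 -c "
from h import *
goto([548,-319,72.4])
d=cap('scene');cv2.imwrite('pics/s8.png',cv2.resize(d['frame'][150:290,70:230],None,fx=4,fy=4))
goto([548,-319,72.4])"
```

```text
t 18.12 pos [ 548.6 -319.9   82. ] yaw -1.161 xaxis [ 0.001 -0.001 -1.   ] q [-0.65  0.38  1.62 -0.    1.14  0.51] gap 0.432
F [ 0.44  0.16 -2.48] M [ 0.018 -0.001  0.067]
units [ 0.38 -0.04  0.01] None None
t 18.17 pos [ 548.8 -320.    82.2] yaw -1.161 xaxis [ 0.001 -0.001 -1.   ] q [-0.65  0.38  1.62 -0.    1.14  0.51] gap 0.43
F [ 1.32 -0.27 -2.26] M [ 0.029 -0.027  0.056]
units [ 0.39 -0.05  0.01] None None
```

View pics/s8.png

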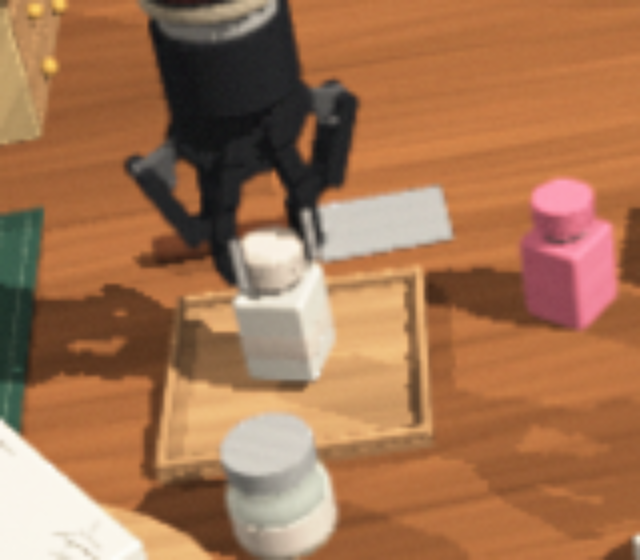

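Over the middle of the tray and almost at the floor (about 10 mm to go). I lower in small steps.

Request:
apply_moves(moves=[{"tx": 0.12,"ty": 0,"tz": 0,"ax": 0,"ay": 0,"az": 0},{"tx": 0.1,"ty": 0,"tz": 0,"ax": 0,"ay": 0,"az": 0},{"tx": 0.06,"ty": 0,"tz": 0,"ax": 0,"ay": 0,"az": 0},{"tx": 0,"ty": 0,"tz": 0,"ax": 0,"ay": 0,"az": 0},{"tx": 0,"ty": 0,"tz": 0,"ax": 0,"ay": 0,"az": 0}])

```text
time: 18.58
ee_pos: [548.1, -319.5, 74.1]
eef_rot: [[-0.0, 0.399, -0.917], [0.0, -0.917, -0.399], [-1.0, -0.0, 0.0]]
contact_force: [0.7, 0.1, -1.2]
finger_gap: 0.435
```

Request:
apply_moves(moves=[{"tx": 0.04,"ty": 0,"tz": 0,"ax": 0,"ay": 0,"az": 0},{"tx": 0,"ty": 0,"tz": 0,"ax": 0,"ay": 0,"az": 0},{"tx": 0,"ty": 0,"tz": 0,"ax": 0,"ay": 0,"az": 0}])

```text
time: 18.83
ee_pos: [548.2, -319.6, 73.3]
eef_rot: [[-0.0, 0.399, -0.917], [0.0, -0.917, -0.399], [-1.0, -0.0, 0.0]]
contact_force: [-0.2, -0.0, -1.4]
finger_gap: 0.429
```

Request:
apply_moves(moves=[{"tx": 0.03,"ty": 0,"tz": 0,"ax": 0,"ay": 0,"az": 0},{"tx": 0,"ty": 0,"tz": 0,"ax": 0,"ay": 0,"az": 0},{"tx": 0,"ty": 0,"tz": 0,"ax": 0,"ay": 0,"az": 0}])

```text
time: 19.08
ee_pos: [548.3, -319.7, 72.7]
eef_rot: [[0.0, 0.399, -0.917], [-0.0, -0.917, -0.399], [-1.0, 0.0, -0.0]]
contact_force: [0.0, 0.1, -0.5]
finger_gap: 0.431
```

```bash
python3 -c "
from h import *
feel(4)
goto([548,-319,72.4])"
```

```text
t 19.23 yaw -1.161 M [-0.03  -0.045  0.001] Mz [-0.034 -0.014  0.02   0.033] tau6 [-0.001 -0.001 -0.001 -0.001] F [-0.5 -0.1 -2. ] gap 0.431
t 19.23 pos [ 548.3 -319.7   72.7] yaw -1.161 xaxis [ 0. -0. -1.] q [-0.65  0.4   1.62 -0.    1.12  0.51] gap 0.431
F [-0.49 -0.13 -1.97] M [-0.021 -0.039  0.033]
units [ 0.01 -0.03  0.  ] None None
```

Request:
apply_moves(moves=[{"tx": 0.03,"ty": 0,"tz": 0,"ax": 0,"ay": 0,"az": 0},{"tx": 0,"ty": 0,"tz": 0,"ax": 0,"ay": 0,"az": 0},{"tx": 0,"ty": 0,"tz": 0,"ax": 0,"ay": 0,"az": 0}])

```text
time: 19.48
ee_pos: [548.5, -319.8, 72.5]
eef_rot: [[0.001, 0.399, -0.917], [-0.0, -0.917, -0.399], [-1.0, 0.001, -0.0]]
contact_force: [-0.8, 0.0, 4.0]
finger_gap: 0.43
```

```bash
python3 -c "
from h import *
feel(2)"
```

```text
t 19.53 yaw -1.161 M [ 0.266  0.2   -0.022] Mz [-0.001 -0.042] tau6 [0.006 0.006] F [-0.5  0.4  5.1] gap 0.434
```

Request:
apply_moves(moves=[{"tx": 0.02,"ty": 0,"tz": 0,"ax": 0,"ay": 0,"az": 0},{"tx": 0,"ty": 0,"tz": 0,"ax": 0,"ay": 0,"az": 0},{"tx": 0,"ty": 0,"tz": 0,"ax": 0,"ay": 0,"az": 0}])

```text
time: 19.78
ee_pos: [548.6, -319.8, 72.4]
eef_rot: [[0.001, 0.399, -0.917], [-0.001, -0.917, -0.399], [-1.0, 0.001, -0.0]]
contact_force: [-1.3, 1.0, 7.9]
finger_gap: 0.434
```

```bash
python3 -c "
from h import *
feel(2)
goto([548,-319,72.4])"
```

```text
t 19.83 yaw -1.161 M [0.413 0.368 0.022] Mz [0.025 0.019] tau6 [0.007 0.007] F [-1.7  1.1  7.5] gap 0.435
t 19.83 pos [ 548.6 -319.8   72.4] yaw -1.161 xaxis [ 0.001 -0.001 -1.   ] q [-0.65  0.4   1.62  0.    1.12  0.51] gap 0.435
F [-1.72  1.09  7.46] M [0.415 0.356 0.019]
units [-0.   -0.04  0.01] None None
```

It is on the floor, pressed at 7.5 N. I ease up a little, then release.

Request:
apply_moves(moves=[{"tx": -0.03,"ty": 0,"tz": 0,"ax": 0,"ay": 0,"az": 0},{"tx": 0,"ty": 0,"tz": 0,"ax": 0,"ay": 0,"az": 0},{"tx": 0,"ty": 0,"tz": 0,"ax": 0,"ay": 0,"az": 0}])

```text
time: 20.08
ee_pos: [548.5, -319.8, 72.5]
eef_rot: [[0.001, 0.399, -0.917], [-0.0, -0.917, -0.399], [-1.0, 0.001, -0.0]]
contact_force: [-0.2, 0.4, 5.2]
finger_gap: 0.434
```

Request:
apply_moves(moves=[{"tx": 0,"ty": 0,"tz": 0,"ax": 0,"ay": 0,"az": 0},{"tx": 0,"ty": 0,"tz": 0,"ax": 0,"ay": 0,"az": 0},{"tx": 0,"ty": 0,"tz": 0,"ax": 0,"ay": 0,"az": 0},{"tx": 0,"ty": 0,"tz": 0,"ax": 0,"ay": 0,"az": 0},{"tx": 0,"ty": 0,"tz": 0,"ax": 0,"ay": 0,"az": 0},{"tx": 0,"ty": 0,"tz": 0,"ax": 0,"ay": 0,"az": 0},{"tx": 0,"ty": 0,"tz": 0,"ax": 0,"ay": 0,"az": 0},{"tx": 0,"ty": 0,"tz": 0,"ax": 0,"ay": 0,"az": 0}], hand=0)

```text
time: 20.75
ee_pos: [548.2, -319.6, 72.0]
eef_rot: [[-0.0, 0.399, -0.917], [0.0, -0.917, -0.399], [-1.0, -0.0, 0.0]]
contact_force: [0.2, 0.8, -0.3]
finger_gap: 1.003
```

```bash
python3 -c "
from h import *
goto([548,-319,172.4])
d=cap('scene');cv2.imwrite('pics/s9.png',cv2.resize(d['frame'][150:290,70:230],None,fx=4,fy=4))"
```

```text
t 20.75 pos [ 548.2 -319.6   72. ] yaw -1.161 xaxis [-0.  0. -1.] q [-0.65  0.4   1.62 -0.    1.12  0.51] gap 1.003
F [ 0.22  0.78 -0.29] M [0.042 0.013 0.025]
units [-4.02 -0.02 -0.  ] None None
```

View pics/s9.png

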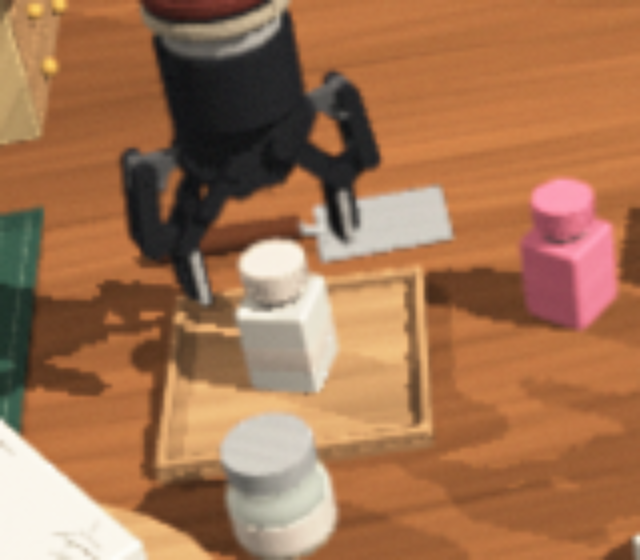

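The jar stands upright in the tray at crop (287,340), with the fingers clear of it. I retreat upwards.

Request:
apply_moves(moves=[{"tx": -0.3,"ty": 0,"tz": 0,"ax": 0,"ay": 0,"az": 0},{"tx": -0.6,"ty": 0,"tz": 0,"ax": 0,"ay": 0,"az": 0},{"tx": -0.8,"ty": 0,"tz": 0,"ax": 0,"ay": 0,"az": 0},{"tx": -0.8,"ty": 0,"tz": 0,"ax": 0,"ay": 0,"az": 0},{"tx": -0.8,"ty": 0,"tz": 0,"ax": 0,"ay": 0,"az": 0},{"tx": -0.8,"ty": 0,"tz": 0,"ax": 0,"ay": 0,"az": 0},{"tx": -0.6,"ty": 0,"tz": 0,"ax": 0,"ay": 0,"az": 0},{"tx": -0.3,"ty": 0,"tz": 0,"ax": 0,"ay": 0,"az": 0},{"tx": 0,"ty": 0,"tz": 0,"ax": 0,"ay": 0,"az": 0},{"tx": 0,"ty": 0,"tz": 0,"ax": 0,"ay": 0,"az": 0}])

```text
time: 21.63
ee_pos: [548.3, -319.6, 197.2]
eef_rot: [[0.0, 0.399, -0.917], [-0.0, -0.917, -0.399], [-1.0, 0.0, -0.0]]
contact_force: [0.2, -0.2, -1.2]
finger_gap: 1.002
```

```bash
python3 -c "
from h import *
goto([548,-319,172.4])
d=cap('scene');cv2.imwrite('pics/s10.png',cv2.resize(d['frame'],(800,600)))
d=cap('scene');w=world_map(d)
m=(w[...,0]>480)&(w[...,0]<620)&(w[...,1]>-390)&(w[...,1]<-250)&(w[...,2]>86)&(w[...,2]<100)
print(m.sum(),np.nanmedian(w[m],0),np.nanmax(w[m],0),np.nanmin(w[m],0))"
```

```text
t 21.63 pos [ 548.3 -319.6  197.2] yaw -1.161 xaxis [ 0. -0. -1.] q [-0.65  0.27  1.54 -0.    1.34  0.51] gap 1.002
F [ 0.21 -0.17 -1.19] M [ 0.022 -0.03   0.027]
units [ 0.99 -0.03 -0.  ] None None
149 [ 556.01581453 -320.07987952   92.01472032] [ 569.86809356 -299.8389003    95.10411095] [ 532.70734857 -337.63782691   86.15681014]
```

View pics/s10.png

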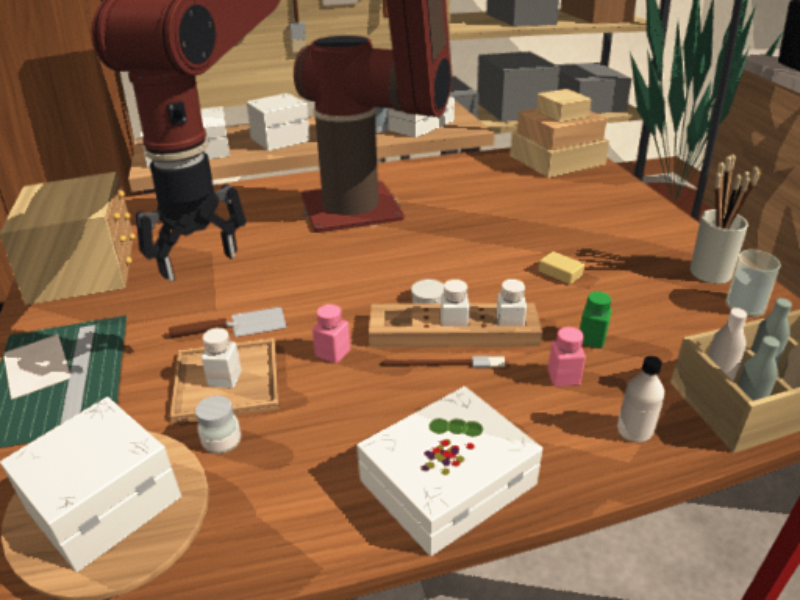

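```bash
python3 -c "
from h import *
print(ticket.sign_off())"
```

```text
the job is handed in; nothing more can be done
None
```

The job is handed in. The loose jar's lid is screwed tight, and the jar stands upright in the middle of the tray, let go.

- **Finding it:** The first lid I tried, at the end of the rack nearest the tray, kept turning at only about 0.05 N m. It went past the 0.14 rad of play the pocket could allow, so it was the loose one. I did not touch the other two lids.
- **Tightening:** I turned it 0.88 rad in all. The load then rose by about 0.2–0.25 N m and held, including through one last small step. It stayed well below the 0.5 N m at which a lid gives.
- **Placing:** I set the jar down slowly, with at most about 8 N against the tray floor, eased off and opened the gripper.
- **Last checks:** The final picture shows the jar upright in the tray with its lid top at about 93–95 mm, where 92.5 mm is expected. The other two jars are still in the rack, the nearby objects look unmoved, and the gripper is well clear. About 22 s of the 67 s were used.
- **One reading that disagreed:** While the lid turned freely, the wrist moment read about -0.05 N m, where I expected a small positive value. I put this down to sensor bias, so I judged tightness by the rise in load. The last joint's torque showed the same rise.

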